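# Uncouple the sealing plug from the air manifold and park it

### The job

Free the air outlet: take the red-capped brass sealing plug out of the quick coupling on the air manifold. To unlock it, push the coupling's sprung sleeve fully back (down) by its yellow finger ring, keep it back while you take hold of the plug and draw it straight out, and let the sleeve spring forward again; then stand the plug upright in the empty middle socket of the parking rack, fully home. Work with feeling: press on the coupling with less than about 25 N, do not wrench at a plug that is still locked or jam it sideways, lower the plug in instead of dropping it, and leave the other things on the bench where they are.

Things in the scene. Friction and masses are not known exactly. Their poses are not given: they have to be found in the camera images.
- manifold: Air manifold, fixed: steel foot 100x200x8 mm, on it an aluminium bar 46x150 mm, top at 53 mm. Origin: centre of the underside; y along the bar. On top, at y = +35 mm, the coupling; at y = -55 mm a black gauge 42 mm wide, top at 109 mm. Valve with red lever and inlet stick out to y = -135 mm. The air is off.
- coupling: Quick coupling, fixed, upright (z up is its axis), screwed into the manifold; its height differs by up to 5 mm. Origin: underside of its brass hexagon, 34 mm across flats. Over this origin: socket tube, 23 mm outside, up to 45 mm; top of the forward sleeve 47 mm; underside of the seated plug's head 48 mm.
- sleeve (a joint): Sprung steel sleeve round the coupling, in m: 0 = forward (up), grows as it is pushed down, hard stop at 0.0075. Spring 5 N at first, 13 N at the stop. Unlocks at 0.0062 to 0.0072: draw the plug only from a sleeve pushed right to the stop. Once the plug is lifted 12 mm it snaps forward to 0. Knurled barrel 30 mm across, 25 mm high, under the head.
- plug: Sealing plug, 0.08 to 0.15 kg, loose, upright in the coupling. Origin: centre of the head's underside, z up out of its top. Head: knurled brass, 34 mm across, 24 mm high, red cap on it to 28 mm. Below: shank 18 mm across to z = -12 mm, groove to -20, locking collar 18 mm across to -24 mm, then a 12 mm nose.
- plug_nose (a point): Lower end of the plug's nose, 34 mm below the plug's origin, in the socket at the start. Locked, the plug lifts 0.3 mm, then its collar meets three jaws. Lifted from a fully retracted sleeve, which may follow it up, the collar slips between them and is past them after 12 mm of lift; the nose leaves the socket after 31 mm. Do not pull it locked over 25 N.
- socket_axis (a point): Middle of the coupling's mouth, 45 mm over its origin. Yellow finger ring on the sleeve: 56 mm across, 5 mm thick; clamped at a different height each time, its top 41 to 47 mm over the coupling's origin (sleeve forward), not measured. Open fingertips that straddle the head push it down on its outer 11 mm; under 25 N, also on the stop.
- rack: Parking rack, fixed: hardwood foot 70x180x18 mm; origin: centre of its underside, y along the row. Three upright aluminium tube sockets, 58 mm apart along y, rims 58 mm above the bench. The outer two hold other fittings (tops at 94 and 88 mm, 28 mm across at most); the middle one is empty.
- socket_mouth (a point): Centre of the rim of the rack's empty middle socket. Tube 28 mm outside, 24 mm inside, 40 mm deep: fingers holding the plug's head can reach down outside the tube. The plug is home when the underside of its head rests on the rim.
- mallet: Bystander: beech mallet lying down, 116x276x66 mm. Origin: centre of its underside as on the shelf.
- tin_dish: Bystander: round tin dish, 109 mm wide, 36 mm high. Origin: centre of its underside as on the shelf.
- folding_rule: Bystander: folded yellow rule lying flat, 36x201x4 mm. Origin: centre of its underside as on the shelf.
- chisel: Bystander: chisel with a pale wooden handle, lying, 172 mm long. Origin: end of its blade.
- pencil: Bystander: red pencil lying flat, 143 mm long. Origin: centre of its underside as on the shelf.
Not all that is in view belongs to the job. Leave any purple or turquoise look-alike of the plug alone.

How it is judged:
On the way, in this order (a step that is already met when the one before it is completed fails the run):
1. the sleeve is pushed back beyond its unlocking point while the plug is still seated in the coupling (value of joint sleeve above 0.0062 m and z of plug in the frame of coupling below 0.0505 m), for 0.2 s.
2. the plug is right out of the coupling, held by the fingers, and the sleeve has snapped forward (z of plug in the frame of coupling above 0.08 m and value of joint sleeve below 0.001 m and contact force between the fingers and plug above 1 N), for 0.2 s.
At the end, for the whole second after the job is handed in: The plug stands in the empty middle socket of the rack, upright within 0.1 rad, centred within 5 mm, the underside of its head on the rim within 3 mm, released and at rest; the coupling is empty and its sleeve is forward within 1 mm (horizontal distance between plug and socket_mouth below 0.005 m and z of plug in the frame of socket_mouth between -0.003 and 0.003 m and angle between plug's own z axis and vertical below 0.1 rad and linear speed of plug below 0.02 m/s and value of joint sleeve below 0.001 m and contact force between the fingers and plug below 0.1 N); the robot touches nothing.
It fails at once if the coupling or its sleeve is pressed by the robot with more than 35 N (contact force between any of the fingers, the arm and coupling above 35 N).
It fails at once if the plug is wrenched or jammed in the coupling with more than 40 N (contact force between plug and coupling above 40 N).
It fails at once if the plug is dropped (moves faster than 0.4 m/s while no finger touches it) (contact force between the fingers and plug below 0.05 N and linear speed of plug above 0.4 m/s).
It fails at once if a bystander is shoved by more than 30 mm (distance of any of mallet, tin_dish, folding_rule, chisel, pencil from where it was at the start of the episode above 0.03 m).
It also fails if it takes over 54 s, if anything falls off the work surface, if the arm or the gripper's body presses on something with over 40 N, if the wrist force passes 120 N, or if a joint passes its speed limit or range.

### The arm

A 7-joint arm with a two-finger parallel gripper is mounted at the origin on a cart in front of the work surface, level with it; the furniture and walls round the work are solid. World frame = base frame: x ahead of the robot, y to its left, z up, the work surface at z = 0. Lengths are in m, angles in rad, forces in N, time in s.
With the tool pointing down it reaches from about 0.425 to 0.875 m from the base axis. Payload 4.7 kg.
Tool frame: the origin (TCP) lies midway between the tips of the shut fingers; the grasp point (between the pads) lies 19 mm behind it; z points along the fingers, y is the line along which they close (so a half turn about z gives the same grasp; the last joint's range is limited). The gripper opens to 87 mm and grips with 3 to 60 N. Pads are 19 mm wide; open, the fingers measure 117 mm over their backs; the gripper's body (75 mm by 190 mm) begins 51 mm behind the grasp point.
Start: joints at [1.332, 0.321, -0.07, 1.45, 0.023, 1.371, -0.057], TCP at [0.163, -0.629, 0.223] pointing down, gripper open.
Joint ranges: [-2.86, 2.86], [-0.3, 2.09], [-1.38, 1.24], [0.06, 2.45], [-1.56, 4.7], [0.09, 2.05], [-2.69, 2.69]. Speed limits (rad/s): [2.57, 2.57, 3.14, 3.14, 3.14, 3.14, 3.14].

### API

Orientations are given as a rotation vector (axis times angle).
In Python, from bench import ctrl gives the robot as it stands. The module is installed in compiled form; this text tells all that it offers.
- The arm moves only by the shell command python3 -m handwheel 'ROWS' [FORCE]. ROWS is JSON, a list of rows, each a list of 7 numbers: the finger opening in m, from 0 to 0.087, then the shift along the tool's x, y, z in m, then the turn, a rotation vector about the tool's x, y, z in degrees. A call has 1 to 12 rows; each row shifts and turns the commanded pose from where the row before left it, along the tool's axes as they then stand; what a row does not reach is not made up. A row lasts 1/8 s, in which the tool goes at most 62.5 mm and 10.7 degrees, less where a joint would pass 70% of its speed; a pose out of reach is approached as far as the arm can. A call is refused whole if a number of a shift passes 0.0625 or a number of a turn 10.7, either way. A call with a gripper value outside its range is refused whole. The fingers move at their own pace and stop on an object; FORCE is the grip in N (left out, the last holds). Time passes only in rows, so rows that do not move let the fingers close. It gives the time, the measured TCP pose, the force, the opening and the grip force at its end, in the units of the state.
- ctrl.get_state(): the state, without advancing time (a new reading comes with each control period).
- ctrl.get_image(name): name is "scene" or "top" or "wrist"; returns (picture, depth): 384x512x3 uint8, blue, green, red; 384x512 float32, m along the optical axis (not along the pixel's ray), 0 where there is no reading.
- ctrl.camera_info(name): a dict with "intrinsics" (3x3 intrinsics, pixels), "D" ([k1, k2, p1, p2, k3] as OpenCV has them; the pictures are not rectified), "R" (3x3) and "t" (3): a world point X has camera coordinates R X + t. Camera axes: x right, y down, z forward; pixel columns grow to the right and rows downward; lengths in m; the calibration is good to about 2 mm. A picture is of the moment at which its call begins: read the wrist's pose just before it. camera_info takes no time and is no camera call; for the wrist camera it gives the pose at the moment of the call.
- ctrl.close_job(): hands the job in; it is judged then, once.
The state is a dict: "time": time; "joint_positions": joint angles; "qd": joint speeds; "joint_torque": joint torques, N m; "position": TCP position; "tool_rot": TCP orientation; "ft_force": force on the tool from outside, world axes, zero at the start; "torque": the same for the moment, N m; "grip_width": opening from 0.0 (shut) to 1.0 (fully open); "grip_force": force on a finger pad.
Only numpy, scipy, OpenCV 4.12 (cv2) and the standard library are available. Lean on these libraries where they do the work, as an engineer would, in place of code of your own. Each camera call takes 0.05 s, during which the arm holds its last target. There are 200 camera calls.

## Working session

There is one attempt and no reset: what is moved stays moved. The work goes in short steps, Python scripts to look and compute and a shell command to move; the robot and the scene stay as the last step left them, time stands still between calls to the robot, and variables do not carry over. Pictures are saved under pics/ and viewed, at most 10 in all, crops included, and the job is handed in when it is done.

```bash
mkdir -p pics; cat > h.py <<'E'
import numpy as np, cv2
from bench import ctrl
def grab(n):
    ci=ctrl.camera_info(n); im,d=ctrl.get_image(n)
    return im,d,ci
def pts(uv,z,ci):  # depth pixel->world
    uv=np.asarray(uv,float).reshape(-1,1,2)
    n=cv2.undistortPoints(uv,np.array(ci["intrinsics"]),np.array(ci["D"])).reshape(-1,2)
    c=np.c_[n,np.ones(len(n))]*np.asarray(z).reshape(-1,1)
    return (c-np.array(ci["t"]))@np.array(ci["R"])
def ray(uv,h,ci): # onto plane z=h
    d=pts(uv,np.ones(np.asarray(uv).reshape(-1,2).shape[0]),ci); R=np.array(ci["R"]);o=-R.T@np.array(ci["t"])
    d=d-o; return o+d*((h-o[2])/d[:,2:3])
E
python3 - <<'E'
from h import *
s=ctrl.get_state(); print(s)
for n in("scene","top"):
    im,d,ci=grab(n); cv2.imwrite(f"pics/{n}0.png",im); np.save(f"{n}0.npy",d)
    print(n,-np.array(ci["R"]).T@ci["t"],np.array(ci["R"])[2])
E
```

```text
{'time': 0.0, 'joint_positions': array([ 1.33211079,  0.32182224, -0.07010027,  1.45169782,  0.0225893 ,
        1.37079349, -0.05688859]), 'qd': array([ 0.000792  ,  0.00046256, -0.00011933,  0.00187059,  0.00198188,
       -0.00081566,  0.00068206]), 'joint_torque': array([-7.81028521e-04, -4.91299438e+01, -4.04430740e-01, -3.12535250e+01,
       -6.39495696e-02,  4.35906218e-02,  1.52130874e-04]), 'position': array([ 0.16238937, -0.62880508,  0.22145067]), 'tool_rot': array([-3.11463079e+00, -3.95863763e-01,  5.13362685e-04]), 'ft_force': array([-0.35870723,  0.07306304, -0.01515297]), 'torque': array([ 0.01865133, -0.01535823,  0.03481362]), 'grip_force': 0.0, 'grip_width': 0.9990030328769908}
scene [-0.1128832  -0.35925944  0.76820027] [ 0.61754123  0.43654986 -0.65426833]
top [0.3370631  0.0813998  1.39412243] [ 0.14259765 -0.01117453 -0.98971766]
```

View pics/top0.png

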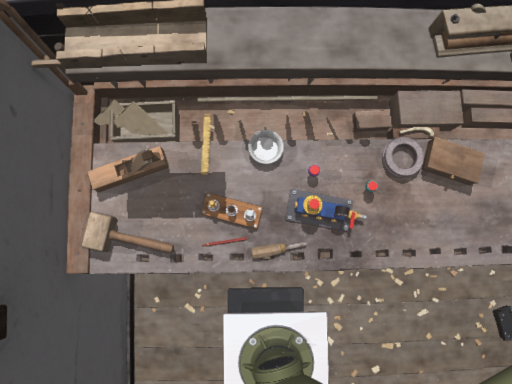

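View pics/scene0.png

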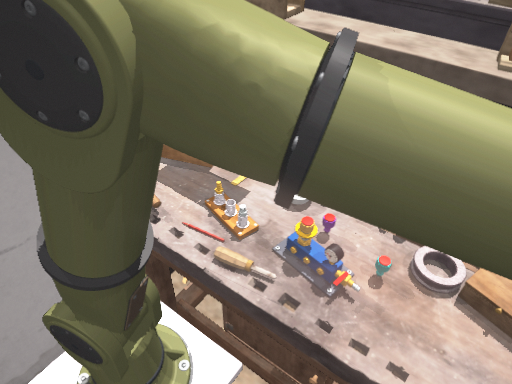

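The top view shows the red cap of the job plug at about (314,204) over the yellow ring. The rack's middle socket is at (231,210), and the look-alikes are at (314,170) and (372,186). The scene view shows the plug at (307,222), the rack sockets at about (231,207), and a gauge right of the coupling.

```bash
python3 - <<'E'
from h import *
for n,box in(("top",(300,190,330,220)),("scene",(295,212,320,240))):
    im=cv2.imread(f"pics/{n}0.png"); d=np.load(f"{n}0.npy"); ci=ctrl.camera_info(n)
    hsv=cv2.cvtColor(im,cv2.COLOR_BGR2HSV)
    x0,y0,x1,y1=box
    m=((hsv[...,0]<8)|(hsv[...,0]>172))&(hsv[...,1]>150)&(hsv[...,2]>90)
    k=np.zeros_like(m);k[y0:y1,x0:x1]=1;m&=k
    v,u=np.nonzero(m); P=pts(np.c_[u,v],d[m],ci); P=P[d[m]>0]
    print(n,"cap px",u.mean(),v.mean(),len(u),"depth med",np.median(P,0),"ray .13",ray([[u.mean(),v.mean()]],.13,ci))
im=cv2.imread("pics/top0.png");d=np.load("top0.npy");ci=ctrl.camera_info("top")
hsv=cv2.cvtColor(im,cv2.COLOR_BGR2HSV)
# rack wood outline
g,h=np.mgrid[0:384,0:512]
box=(h>195)&(h<270)&(g>185)&(g<235)
v,u=np.nonzero(box&(d>0)); P=pts(np.c_[u,v],d[v,u],ci)
hh=P[:,2]; r=(hh>.012)
rr=P[r]; c=cv2.minAreaRect(rr[:,:2].astype(np.float32)); print("rack",c)
for lo,hi in((.045,.065),(.075,.1)):
    q=P[(hh>lo)&(hh<hi)]; print(lo,len(q),q.mean(0) if len(q) else'')
c3=P[(hh>.035)]
lab=cv2.kmeans(c3[:,:2].astype(np.float32),3,None,(3,50,1e-5),10,2)
print(lab[2], [c3[lab[1][:,0]==i,2].max() for i in range(3)])
cv2.imwrite("pics/topc.png",cv2.resize(im[180:240,190:390],None,fx=4,fy=4,interpolation=2))
E
```

```text
top cap px 313.81481481481484 203.4814814814815 81 depth med [ 0.47406273 -0.10929387  0.1293804 ] ray .13 [[ 0.47295804 -0.10894905  0.13      ]]
scene cap px 307.0375 220.8625 80 depth med [ 0.46922096 -0.11082866  0.12928424] ray .13 [[ 0.4692124  -0.11096723  0.13      ]]
rack ((0.4681199789047241, 0.13156822323799133), (0.18011115491390228, 0.07012820243835449), 74.35443115234375)
0.045 67 [0.46794214 0.13668438 0.05706191]
0.075 53 [0.46468758 0.12167595 0.0876839 ]
[[0.48192385 0.18598327]
 [0.45032567 0.07574493]
 [0.46775955 0.130438  ]] [np.float64(0.09620094387490812), np.float64(0.09080858868641405), np.float64(0.06298767593285358)]
```

View pics/topc.png

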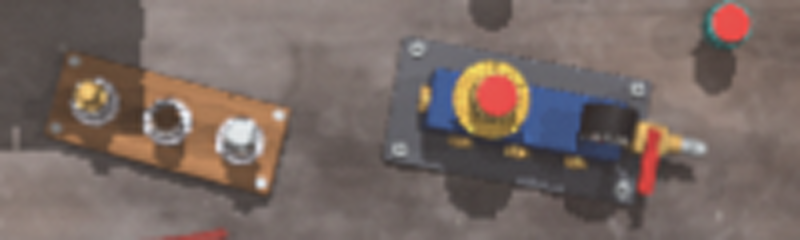

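The crop shows the rack row at left, with the empty middle socket at crop (167,120). The coupling, with its ring and red cap, is at crop (495,95). The gauge lies to the right along the bar, and both rows are tilted about 10–16°.

```bash
cat >> h.py <<'E'
from scipy.spatial.transform import Rotation as Ro
def tool(target,ang=None):
    s=ctrl.get_state(); R=Ro.from_rotvec(s["tool_rot"]); M=R.as_matrix()
    print("t",s["time"],"pos",s["position"].round(4),"F",s["ft_force"].round(2),"w",round(s["grip_width"]*87,1),"gf",round(s["grip_force"],2),"toolz",M[:,2].round(4),"yang",np.degrees(np.arctan2(M[1,1],M[0,1])).round(2))
    if target is not None: print("shift tool",(M.T@(np.array(target)-s["position"])).round(4))
    if ang is not None:
        a=np.radians(ang); y=np.array([np.cos(a),np.sin(a),0]); z=np.array([0,0,-1.]); G=np.c_[np.cross(y,z),y,z]
        print("turn tool deg",np.degrees(Ro.from_matrix(M.T@G).as_rotvec()).round(2))
E
python3 -c "
from h import *
tool([.472,-.11,.25],-10)"
python3 -m handwheel '[[0.087,0.039,-0.0385,-0.002,0,0,0],[0.087,0.039,-0.0385,-0.002,0,0,0],[0.087,0.039,-0.0385,-0.002,0,0,0],[0.087,0.039,-0.0385,-0.003,0,0,0],[0.087,0.039,-0.0385,-0.003,0,0,0],[0.087,0.039,-0.0385,-0.003,0,0,0],[0.087,0.039,-0.0385,-0.003,0,0,0],[0.087,0.039,-0.0385,-0.003,0,0,0],[0.087,0.039,-0.0385,-0.003,0,0,0],[0.087,0.039,-0.0385,-0.003,0,0,0],[0.087,0.039,-0.0385,-0.002,0,0,0],[0.087,0,0,0,0,0,0]]'
python3 -m handwheel '[[0.087,0,0,0,0,0,-9.5],[0.087,0,0,0,0,0,-9.5],[0.087,0,0,0,0,0,-9.5],[0.087,0,0,0,0,0,-9.5],[0.087,0,0,0,0,0,-9.5],[0.087,0,0,0,0,0,-9.5],[0.087,0,0,0,0,0,-8.5],[0.087,0,0,0,0,0,0],[0.087,0,0,0,0,0,0]]'
python3 - <<'E'
from h import *
tool([.472,-.11,.25],-10)
im,d,ci=grab("wrist"); cv2.imwrite("pics/w1.png",im); np.save("w1.npy",d); import pickle; pickle.dump(ci,open("w1.pkl","wb"))
print(-np.array(ci["R"]).T@ci["t"],np.array(ci["R"])[2])
im,d,ci=grab("scene"); cv2.imwrite("pics/s1.png",im)
E
```

```text
t 0.1 pos [ 0.1624 -0.6289  0.2215] F [-0.26  0.63 -0.01] w 86.9 gf 0.0 toolz [-5.0e-04  1.7e-03 -1.0e+00] yang -75.52
shift tool [ 0.4295 -0.425  -0.0277]
turn tool deg [-9.000e-02 -5.000e-02 -6.552e+01]
time: 1.6
position: [0.4736, -0.1068, 0.2517]
tool_rot: [-3.113, -0.41, -0.002]
ft_force: [-0.6, -0.6, -0.1]
grip_width: 1.004
grip_force: 0.0
time: 2.72
position: [0.4717, -0.1125, 0.2514]
tool_rot: [-2.41, -2.015, 0.001]
ft_force: [0.0, 0.7, -0.2]
grip_width: 0.996
grip_force: 0.0
t 2.725 pos [ 0.4717 -0.1125  0.2514] F [ 0.02  0.67 -0.18] w 86.6 gf 0.0 toolz [-5.e-04 -2.e-04 -1.e+00] yang -10.2
shift tool [ 0.0026 -0.0001  0.0014]
turn tool deg [-0.02  0.01 -0.2 ]
[ 0.48540238 -0.03684687  0.41406855] [-0.04968487 -0.27243226 -0.96089129]
```

View pics/w1.png

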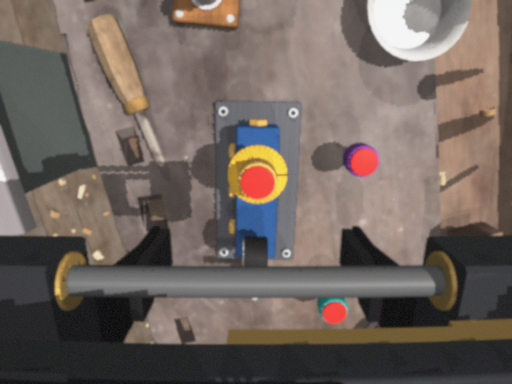

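The wrist view shows the cap at (258,181) and the yellow ring around it at about (257,174). The bar runs vertically in the picture. The purple decoy is at (363,160).

```bash
python3 - <<'E'
from h import *
import pickle
im=cv2.imread("pics/w1.png");d=np.load("w1.npy");ci=pickle.load(open("w1.pkl","rb"))
hsv=cv2.cvtColor(im,cv2.COLOR_BGR2HSV); g,h=np.mgrid[0:384,0:512]
box=(h>222)&(h<292)&(g>135)&(g<212)
red=box&((hsv[...,0]<8)|(hsv[...,0]>172))&(hsv[...,1]>150)&(hsv[...,2]>90)
v,u=np.nonzero(red);P=pts(np.c_[u,v],d[red],ci);top=P[P[:,2]>np.percentile(P[:,2],50)-.003]
(c,r)=cv2.minEnclosingCircle(np.c_[u,v].astype(np.float32)); print("cap",c,r,"z",np.percentile(P[:,2],[10,50,90]),top.mean(0),ray([c],np.median(P[:,2]),ci), (top.max(0)-top.min(0)))
for i in range(2):
    pass
yel=box&(hsv[...,0]>18)&(hsv[...,0]<35)&(hsv[...,1]>120)
v,u=np.nonzero(yel&(d>0));P=pts(np.c_[u,v],d[v,u],ci)
hist=np.histogram(P[:,2],np.arange(.06,.14,.004));print([(round(b,3),n) for n,b in zip(*hist)])
q=P[(P[:,2]>.085)&(P[:,2]<.106)]
print(len(q),q.min(0),q.max(0),np.median(q[:,2]))
(cc,rr)=cv2.minEnclosingCircle(q[:,:2].astype(np.float32));print("ring",cc,rr)
R=np.hypot(*(q[:,:2]-np.array(cc)).T)
for a,b in((.015,.019),(.019,.022),(.022,.025),(.025,.028)): 
    k=(R>a)&(R<b); print(a,np.median(q[k,2]) if k.sum() else '',k.sum())
# all points in box: blue bar top and direction
blue=(hsv[...,0]>100)&(hsv[...,0]<125)&(hsv[...,1]>120)&(h>210)&(h<310)&(g<270)&(d>0)
v,u=np.nonzero(blue);P=pts(np.c_[u,v],d[blue],ci);P=P[abs(P[:,2]-.053)<.006];print("bar z",np.median(P[:,2]),cv2.minAreaRect(P[:,:2].astype(np.float32)))
# bench height check, gap decoys
print("bench",pts([[330,60],[330,220]],[d[60,330],d[220,330]],ci))
E
```

```text
cap (256.8927001953125, 181.91294860839844) 16.687124252319336 z [0.12989175 0.13083901 0.13172241] [ 0.47347387 -0.10909613  0.13184074] [[ 0.47339386 -0.10910101  0.13083901]] [0.02829196 0.0864523  0.2852335 ]
[(np.float64(0.06), np.int64(0)), (np.float64(0.064), np.int64(0)), (np.float64(0.068), np.int64(0)), (np.float64(0.072), np.int64(0)), (np.float64(0.076), np.int64(0)), (np.float64(0.08), np.int64(0)), (np.float64(0.084), np.int64(0)), (np.float64(0.088), np.int64(0)), (np.float64(0.092), np.int64(0)), (np.float64(0.096), np.int64(85)), (np.float64(0.1), np.int64(1285)), (np.float64(0.104), np.int64(15)), (np.float64(0.108), np.int64(32)), (np.float64(0.112), np.int64(31)), (np.float64(0.116), np.int64(27)), (np.float64(0.12), np.int64(48)), (np.float64(0.124), np.int64(155)), (np.float64(0.128), np.int64(2)), (np.float64(0.132), np.int64(0)), (np.float64(0.136), np.int64(0))]
1377 [ 0.4456871  -0.13716869  0.09720483] [ 0.50121897 -0.08241237  0.10594881] 0.10108402763740751
ring (0.4733535349369049, -0.10998696088790894) 0.028080010786652565
0.015 0.10115174344118266 158
0.019 0.10110012296975934 284
0.022 0.10113726981460296 407
0.025 0.10100131169068682 526
bar z 0.05360102598816089 ((0.4667961001396179, -0.14326205849647522), (0.14811813831329346, 0.04450192302465439), 78.9090347290039)
bench [[ 0.57487982 -0.01605147  0.0007902 ]
 [ 0.55119135 -0.20817719  0.00158422]]
```

```bash
python3 -c "
from h import *
tool([.4734,-.1097,.106],-11)"
```

```text
t 2.825 pos [ 0.4718 -0.1122  0.2515] F [ 0.09 -0.12 -0.13] w 87.2 gf 0.0 toolz [-2.e-04 -1.e-04 -1.e+00] yang -10.12
shift tool [0.0028 0.0011 0.1455]
turn tool deg [-0.01  0.01  0.88]
```

```bash
python3 -m handwheel '[[0.044,0.003,0.001,0,0,0,0.9],[0.044,0,0,0.01,0,0,0],[0.044,0,0,0.02,0,0,0],[0.044,0,0,0.02,0,0,0],[0.044,0,0,0.015,0,0,0],[0.044,0,0,0.015,0,0,0],[0.044,0,0,0,0,0,0],[0.044,0,0,0,0,0,0]]' 20
python3 - <<'E'
from h import *
tool([.4734,-.1097,.106],-11)
im,d,ci=grab("wrist"); cv2.imwrite("pics/w2.png",im[130:330,100:420])
E
```

```text
time: 3.82
position: [0.4739, -0.1093, 0.172]
tool_rot: [2.422, 2.0, 0.001]
ft_force: [0.1, -0.6, 0.7]
grip_width: 0.503
grip_force: 0.0
t 3.825 pos [ 0.4739 -0.1093  0.172 ] F [ 0.07 -0.63  0.69] w 43.8 gf 0.0 toolz [ 8.e-04 -3.e-04 -1.e+00] yang -10.92
shift tool [-0.0005 -0.0005  0.066 ]
turn tool deg [0.05 0.01 0.08]
```

View pics/w2.png

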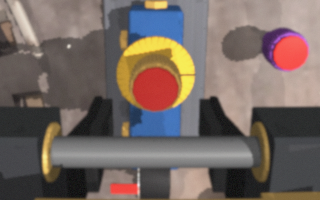

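The crop shows the cap at crop (156,88), midway between the two fingers at about x=105 and x=205, so the alignment is good.

```bash
python3 -m handwheel '[[0.044,-0.0005,-0.0005,0.015,0,0,0],[0.044,0,0,0.015,0,0,0],[0.044,0,0,0.015,0,0,0],[0.044,0,0,0.01,0,0,0],[0.044,0,0,0.007,0,0,0],[0.044,0,0,0,0,0,0],[0.044,0,0,0,0,0,0]]'
python3 -m handwheel '[[0.044,0,0,0.002,0,0,0],[0.044,0,0,0,0,0,0],[0.044,0,0,0,0,0,0]]'; python3 -m handwheel '[[0.044,0,0,0.002,0,0,0],[0.044,0,0,0,0,0,0],[0.044,0,0,0,0,0,0]]'
```

```text
time: 4.75
position: [0.4733, -0.1097, 0.1099]
tool_rot: [2.422, 2.0, 0.001]
ft_force: [-0.7, 0.9, 0.5]
grip_width: 0.506
grip_force: 0.0
time: 5.12
position: [0.473, -0.1097, 0.1077]
tool_rot: [2.422, 2.0, 0.0]
ft_force: [0.7, -0.4, -0.0]
grip_width: 0.507
grip_force: 0.0
time: 5.5
position: [0.4729, -0.1096, 0.1055]
tool_rot: [2.423, 2.0, -0.0]
ft_force: [-0.8, 0.9, 0.2]
grip_width: 0.504
grip_force: 0.0
```

```bash
for i in 1; do python3 -m handwheel '[[0.044,0,0,0.002,0,0,0],[0.044,0,0,0.002,0,0,0],[0.044,0,0,0,0,0,0],[0.044,0,0,0,0,0,0]]'; python3 -m handwheel '[[0.044,0,0,0.002,0,0,0],[0.044,0,0,0.001,0,0,0],[0.044,0,0,0,0,0,0],[0.044,0,0,0,0,0,0]]'; done
```

```text
time: 6.0
position: [0.4729, -0.1097, 0.1015]
tool_rot: [-2.423, -2.0, 0.0]
ft_force: [-0.5, -0.4, -0.4]
grip_width: 0.507
grip_force: 0.0
time: 6.5
position: [0.4732, -0.1097, 0.0992]
tool_rot: [2.422, 2.0, 0.0]
ft_force: [-1.3, -0.1, 6.7]
grip_width: 0.508
grip_force: 2.8
```

```bash
python3 -m handwheel '[[0.044,0,0,0.002,0,0,0],[0.044,0,0,0.001,0,0,0],[0.044,0,0,0.001,0,0,0],[0.044,0,0,0,0,0,0],[0.044,0,0,0,0,0,0]]'; python3 -m handwheel '[[0.044,0,0,0.001,0,0,0],[0.044,0,0,0,0,0,0],[0.044,0,0,0,0,0,0]]'
```

```text
time: 7.12
position: [0.4732, -0.1097, 0.0957]
tool_rot: [2.422, 2.0, -0.0]
ft_force: [-2.7, 1.1, 9.2]
grip_width: 0.51
grip_force: 4.6
time: 7.5
position: [0.4733, -0.1097, 0.0949]
tool_rot: [2.422, 2.0, -0.0]
ft_force: [-3.1, -0.2, 10.0]
grip_width: 0.504
grip_force: 5.1
```

```bash
python3 -m handwheel '[[0.044,0,0,0.001,0,0,0],[0.044,0,0,0,0,0,0],[0.044,0,0,0,0,0,0]]'; python3 -m handwheel '[[0.044,0,0,0.001,0,0,0],[0.044,0,0,0,0,0,0],[0.044,0,0,0,0,0,0]]'; python3 -m handwheel '[[0.044,0,0,0.0005,0,0,0],[0.044,0,0,0,0,0,0],[0.044,0,0,0,0,0,0]]'
```

```text
time: 7.88
position: [0.4733, -0.1097, 0.094]
tool_rot: [2.422, 2.0, -0.0]
ft_force: [-3.9, 0.1, 11.7]
grip_width: 0.508
grip_force: 5.6
time: 8.25
position: [0.4733, -0.1097, 0.0933]
tool_rot: [2.422, 2.0, -0.001]
ft_force: [-4.1, 1.1, 12.8]
grip_width: 0.504
grip_force: 6.6
time: 8.62
position: [0.4734, -0.1097, 0.0932]
tool_rot: [2.422, 1.999, -0.001]
ft_force: [-5.3, 0.8, 16.2]
grip_width: 0.509
grip_force: 8.3
```

```bash
python3 -m handwheel '[[0.041,0,0,0,0,0,0],[0.041,0,0,0,0,0,0]]' 15; python3 -m handwheel '[[0.038,0,0,0,0,0,0],[0.038,0,0,0,0,0,0]]'; python3 -m handwheel '[[0.036,0,0,0,0,0,0],[0.036,0,0,0,0,0,0]]'
```

```text
time: 8.88
position: [0.4735, -0.1097, 0.0933]
tool_rot: [2.422, 1.999, -0.001]
ft_force: [-5.6, 1.5, 16.8]
grip_width: 0.478
grip_force: 7.9
time: 9.12
position: [0.4738, -0.1098, 0.0933]
tool_rot: [2.421, 1.999, 0.0]
ft_force: [-5.0, 1.0, 15.3]
grip_width: 0.438
grip_force: 7.9
time: 9.38
position: [0.4738, -0.1098, 0.0933]
tool_rot: [2.421, 1.999, 0.0]
ft_force: [-4.6, 1.2, 14.7]
grip_width: 0.42
grip_force: 7.6
```

```bash
python3 -m handwheel '[[0.036,0,0,0.0004,0,0,0],[0.034,0,0,0,0,0,0],[0.033,0,0,0,0,0,0]]'; python3 -m handwheel '[[0.028,0,0,0,0,0,0],[0.028,0,0,0,0,0,0],[0.028,0,0,0,0,0,0]]'; python3 -m handwheel '[[0.028,0,0,0,0,0,0],[0.028,0,0,0,0,0,0]]' 30
```

```text
time: 9.75
position: [0.4738, -0.1098, 0.0932]
tool_rot: [2.421, 1.999, -0.0]
ft_force: [-6.7, 0.9, 18.7]
grip_width: 0.387
grip_force: 14.6
time: 10.12
position: [0.4737, -0.1098, 0.0933]
tool_rot: [2.421, 1.999, -0.0]
ft_force: [-4.4, 2.3, 18.7]
grip_width: 0.385
grip_force: 17.6
time: 10.38
position: [0.4737, -0.1098, 0.0932]
tool_rot: [2.421, 1.999, -0.001]
ft_force: [-5.8, 1.5, 18.4]
grip_width: 0.38
grip_force: 32.6
```

```bash
python3 -m handwheel '[[0.028,0,0,-0.002,0,0,0],[0.028,0,0,-0.002,0,0,0],[0.028,0,0,0,0,0,0]]'; python3 -c "
from h import *
tool(None)"
```

```text
time: 10.75
position: [0.4734, -0.1098, 0.0954]
tool_rot: [2.422, 1.999, 0.001]
ft_force: [-1.5, -0.6, 7.1]
grip_width: 0.381
grip_force: 31.2
t 10.75 pos [ 0.4734 -0.1098  0.0954] F [-1.47 -0.56  7.13] w 33.1 gf 31.23 toolz [ 1.e-03 -6.e-04 -1.e+00] yang -10.92
```

```bash
python3 -m handwheel '[[0.028,0,0,-0.002,0,0,0],[0.028,0,0,-0.002,0,0,0],[0.028,0,0,0,0,0,0]]'; python3 -m handwheel '[[0.028,0,0,-0.002,0,0,0],[0.028,0,0,-0.002,0,0,0],[0.028,0,0,0,0,0,0]]'
```

```text
time: 11.12
position: [0.4733, -0.1097, 0.0983]
tool_rot: [2.422, 2.0, 0.001]
ft_force: [3.9, -1.0, -5.8]
grip_width: 0.381
grip_force: 30.0
time: 11.5
position: [0.4736, -0.1098, 0.1037]
tool_rot: [2.422, 1.999, 0.001]
ft_force: [2.6, -0.6, 4.4]
grip_width: 0.379
grip_force: 30.0
```

```bash
python3 -m handwheel '[[0.028,0,0,-0.003,0,0,0],[0.028,0,0,-0.003,0,0,0],[0.028,0,0,0,0,0,0]]'; python3 -m handwheel '[[0.028,0,0,-0.006,0,0,0],[0.028,0,0,-0.006,0,0,0],[0.028,0,0,-0.006,0,0,0],[0.028,0,0,0,0,0,0]]'; python3 -m handwheel '[[0.028,0,0,-0.015,0,0,0],[0.028,0,0,-0.015,0,0,0],[0.028,0,0,-0.02,0,0,0],[0.028,0,0,-0.02,0,0,0],[0.028,0,0,0,0,0,0],[0.028,0,0,0,0,0,0]]'
python3 - <<'E'
from h import *
tool(None)
im,d,ci=grab("wrist"); im2,_,_=grab("scene")
cv2.imwrite("pics/w3.png",np.hstack([im[100:340,80:430],cv2.resize(im2[150:310,180:400],(330,240))]))
E
```

```text
time: 11.88
position: [0.4732, -0.1097, 0.109]
tool_rot: [2.422, 2.0, 0.0]
ft_force: [3.1, -0.7, -0.3]
grip_width: 0.378
grip_force: 30.0
time: 12.38
position: [0.4728, -0.1096, 0.127]
tool_rot: [2.423, 2.0, -0.001]
ft_force: [-0.0, 0.1, -0.8]
grip_width: 0.38
grip_force: 30.0
time: 13.12
position: [0.4726, -0.1096, 0.1964]
tool_rot: [-2.423, -2.0, 0.001]
ft_force: [-0.0, 0.4, -0.8]
grip_width: 0.38
grip_force: 30.0
t 13.125 pos [ 0.4726 -0.1096  0.1964] F [-0.04  0.41 -0.77] w 33.1 gf 30.0 toolz [-4.e-04 -1.e-04 -1.e+00] yang -10.92
```

View pics/w3.png

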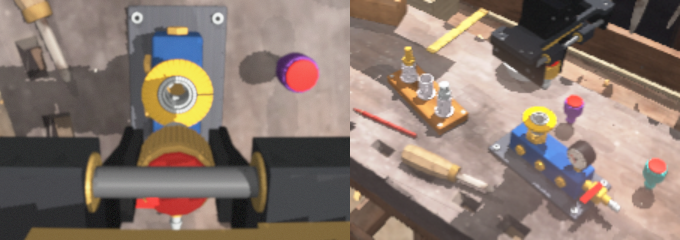

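The picture shows the plug held in the fingers (its brass head and red cap at crop (175,165)) and the coupling open, with the ring back up at crop (178,93).

```bash
python3 -c "
from h import *
tool([.468,.05,.2],-16)"
```

```text
t 13.225 pos [ 0.4723 -0.1095  0.1958] F [-0.66  0.14 -0.92] w 33.5 gf 30.0 toolz [-1.4e-03  4.0e-04 -1.0e+00] yang -10.91
shift tool [ 0.1558 -0.0345 -0.0041]
turn tool deg [-0.08 -0.    5.09]
```

```bash
python3 -m handwheel '[[0.028,0.02,-0.005,-0.001,0,0,0],[0.028,0.034,-0.008,-0.001,0,0,0],[0.028,0.036,-0.008,-0.001,0,0,0],[0.028,0.036,-0.008,-0.001,0,0,0],[0.028,0.02,-0.004,0,0,0,0],[0.028,0.01,-0.001,0,0,0,5.1],[0.028,0,0,0,0,0,0],[0.028,0,0,0,0,0,0]]'
python3 - <<'E'
from h import *
import pickle
tool([.468,.131,.2],-16)
im,d,ci=grab("wrist"); cv2.imwrite("pics/w4.png",im); np.save("w4.npy",d); pickle.dump(ci,open("w4.pkl","wb"))
E
```

```text
time: 14.22
position: [0.4687, 0.05, 0.2004]
tool_rot: [-2.508, -1.892, 0.001]
ft_force: [-0.9, 0.3, -0.7]
grip_width: 0.38
grip_force: 30.0
t 14.225 pos [0.4687 0.05   0.2004] F [-0.93  0.3  -0.68] w 33.1 gf 30.0 toolz [-6.e-04 -3.e-04 -1.e+00] yang -15.92
shift tool [ 0.0777 -0.0229  0.0004]
turn tool deg [-0.03  0.02  0.08]
```

View pics/w4.png

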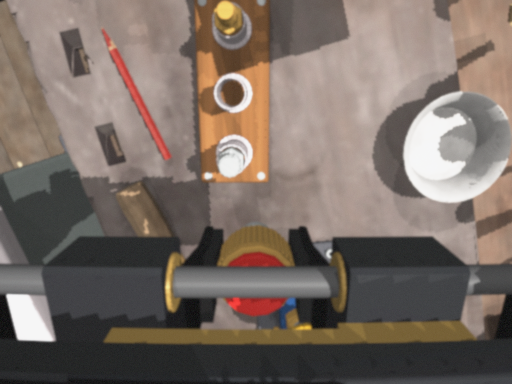

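The rack's empty middle socket rim is at (233,92). The neighbours are at (230,22) and (234,155), and the held head is at (257,270).

```bash
python3 - <<'E'
from h import *
import pickle
im=cv2.imread("pics/w4.png");d=np.load("w4.npy");ci=pickle.load(open("w4.pkl","rb"))
g,h=np.mgrid[0:384,0:512]
def P_(b):
    v,u=np.nonzero(b&(d>0)); return pts(np.c_[u,v],d[v,u],ci)
P=P_((h>205)&(h<262)&(g>65)&(g<122)); q=P[(P[:,2]>.05)&(P[:,2]<.068)]
print(len(q),np.median(q[:,2]),cv2.minEnclosingCircle(q[:,:2].astype(np.float32)))
hsv=cv2.cvtColor(im,cv2.COLOR_BGR2HSV)
w=((hsv[...,1]<70)&(hsv[...,2]>150)&(h>205)&(h<262)&(g>65)&(g<122)).astype(np.uint8)
c=max(cv2.findContours(w,0,1)[0],key=cv2.contourArea); r=ray(c.reshape(-1,2),.058,ci)
print("rim ray",cv2.minEnclosingCircle(r[:,:2].astype(np.float32)))
# dark bore
b=P_((h>195)&(h<270)&(g<182)); b=b[(b[:,2]>.012)&(b[:,2]<.024)]; print("rack foot",len(b),np.median(b[:,2]),cv2.minAreaRect(b[:,:2].astype(np.float32)))
R=((hsv[...,0]<8)|(hsv[...,0]>172))&(hsv[...,1]>150)&(h>215)&(h<300)&(g>245)&(g<320)
H=P_(R); print("cap z",np.percentile(H[:,2],[5,50,95]),np.median(H,0))
B=(hsv[...,0]>10)&(hsv[...,0]<30)&(hsv[...,1]>100)&(h>215)&(h<295)&(g>222)&(g<264)
H=P_(B); print("brass",np.percentile(H[:,2],[2,20,50,80,95]))
v,u=np.nonzero(B); print(u.min(),u.max(),v.min())
E
```

```text
217 0.058190304126021386 ((0.4684281051158905, 0.12974777817726135), 0.013957777060568333)
rim ray ((0.47061365842819214, 0.12912000715732574), 0.01686331070959568)
rack foot 10689 0.01864757693122886 ((0.46763989329338074, 0.1272309571504593), (0.1716320812702179, 0.07031958550214767), 74.02613830566406)
cap z [0.23626179 0.23783389 0.23888198] [0.4686087  0.04461375 0.23783389]
brass [0.21292913 0.21906018 0.22778914 0.23339577 0.23439545]
217 294 226
```

```bash
python3 -m handwheel '[[0.028,0.02,-0.006,0,0,0,0],[0.028,0.026,-0.008,0,0,0,0],[0.028,0.02,-0.006,0.01,0,0,0],[0.028,0.0105,-0.0025,0.015,0,0,0],[0.028,0,0,0.02,0,0,0],[0.028,0,0,0.02,0,0,0],[0.028,0,0,0.02,0,0,0],[0.028,0,0,0,0,0,0],[0.028,0,0,0,0,0,0]]'
python3 -c "
from h import *
tool([.4684,.1296,.0484],-16)"
```

```text
time: 15.4
position: [0.469, 0.1296, 0.1163]
tool_rot: [2.509, 1.89, 0.001]
ft_force: [0.8, 0.3, -0.5]
grip_width: 0.376
grip_force: 30.0
t 15.4 pos [0.469  0.1296 0.1163] F [ 0.78  0.28 -0.48] w 32.7 gf 30.0 toolz [ 7.e-04  2.e-04 -1.e+00] yang -16.04
shift tool [-0.0002 -0.0007  0.0679]
turn tool deg [ 0.04 -0.02 -0.04]
```

Nose is at about z=0.092. I'll lower it slowly.

```bash
python3 -m handwheel '[[0.028,0,-0.0006,0.012,0,0,0],[0.028,0,0,0.012,0,0,0],[0.028,0,0,0.01,0,0,0],[0.028,0,0,0.006,0,0,0],[0.028,0,0,0,0,0,0]]'; python3 -m handwheel '[[0.028,0,0,0.006,0,0,0],[0.028,0,0,0.006,0,0,0],[0.028,0,0,0.006,0,0,0],[0.028,0,0,0.005,0,0,0],[0.028,0,0,0,0,0,0]]';python3 -m handwheel '[[0.028,0,0,0.002,0,0,0],[0.028,0,0,0,0,0,0],[0.028,0,0,0,0,0,0]]'
```

```text
time: 16.02
position: [0.4675, 0.1299, 0.075]
tool_rot: [-2.508, -1.89, 0.001]
ft_force: [0.9, 0.2, -0.1]
grip_width: 0.378
grip_force: 30.0
time: 16.65
position: [0.4676, 0.1298, 0.0521]
tool_rot: [-2.509, -1.89, 0.001]
ft_force: [-1.3, 0.2, -0.6]
grip_width: 0.379
grip_force: 30.0
time: 17.02
position: [0.4681, 0.1299, 0.0507]
tool_rot: [2.509, 1.89, 0.0]
ft_force: [0.3, 0.4, -1.2]
grip_width: 0.382
grip_force: 30.0
```

```bash
python3 -m handwheel '[[0.028,0,0,0.0015,0,0,0],[0.028,0,0,0,0,0,0],[0.028,0,0,0,0,0,0]]';python3 -m handwheel '[[0.028,0,0,0.001,0,0,0],[0.028,0,0,0,0,0,0],[0.028,0,0,0,0,0,0]]'
```

```text
time: 17.4
position: [0.4679, 0.1298, 0.0491]
tool_rot: [2.509, 1.89, -0.0]
ft_force: [0.5, 0.5, -1.3]
grip_width: 0.379
grip_force: 30.0
time: 17.77
position: [0.468, 0.1299, 0.0489]
tool_rot: [2.509, 1.89, -0.001]
ft_force: [-3.1, -0.9, 6.9]
grip_width: 0.377
grip_force: 30.0
```

It is seated at the expected height, with 7 N of contact. I'll release it.

```bash
python3 -m handwheel '[[0.034,0,0,0,0,0,0],[0.038,0,0,0,0,0,0],[0.044,0,0,0,0,0,0],[0.055,0,0,0,0,0,0],[0.06,0,0,0,0,0,0],[0.06,0,0,0,0,0,0]]' 5; python3 -m handwheel '[[0.06,0,0,-0.01,0,0,0],[0.06,0,0,-0.02,0,0,0],[0.06,0,0,-0.03,0,0,0],[0.06,0,0,-0.03,0,0,0],[0.06,0,0,-0.03,0,0,0],[0.06,-0.03,0,-0.02,0,0,0],[0.06,-0.04,0,0,0,0,0],[0.06,0,0,0,0,0,0],[0.06,0,0,0,0,0,0]]'
python3 - <<'E'
from h import *
tool(None)
im,d,ci=grab("wrist")
hsv=cv2.cvtColor(im,cv2.COLOR_BGR2HSV);v,u=np.nonzero(((hsv[...,0]<8)|(hsv[...,0]>172))&(hsv[...,1]>150)&(hsv[...,2]>90)&(d>0))
P=pts(np.c_[u,v],d[v,u],ci); k=np.hypot(P[:,0]-.4684,P[:,1]-.1297)<.03; k&=P[:,2]>.06
print(k.sum(),np.median(P[k],0),np.percentile(P[k,2],[10,90]))
cv2.imwrite("pics/w5.png",im)
E
```

```text
time: 18.52
position: [0.4679, 0.1299, 0.0481]
tool_rot: [2.509, 1.89, -0.0]
ft_force: [-0.3, -0.5, 0.4]
grip_width: 0.674
grip_force: 0.0
time: 19.65
position: [0.4488, 0.0632, 0.1886]
tool_rot: [2.509, 1.89, 0.001]
ft_force: [-0.4, 0.4, 0.1]
grip_width: 0.686
grip_force: 0.0
t 19.65 pos [0.4488 0.0632 0.1886] F [-0.41  0.44  0.08] w 59.7 gf 0.0 toolz [ 9.e-04  0.e+00 -1.e+00] yang -16.0
1159 [0.4676496  0.12970868 0.08646748] [0.08553714 0.08736396]
```

View pics/w5.png

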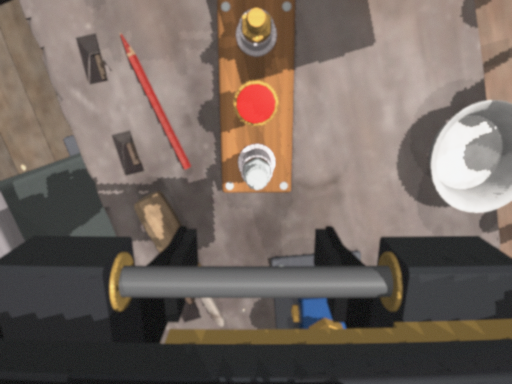

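The plug stands upright in the middle socket at (256,103). Its cap top is at 0.0865 m against an expected 0.086 m, and it is centred within 1 mm.

```bash
python3 -c "
from bench import ctrl
print(ctrl.close_job())"
```

```text
the job is handed in; nothing more can be done
None
```

The plug is out of the coupling and standing fully home in the rack's middle socket, the sleeve sprang forward again, and I handed the job in at about 20 s; no verdict came back.

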